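Free the rotating tin caddy, bring the clip-lid tin to the front and hold it there

TASK

Unlock the rotating caddy on the shelf by throwing its catch lever over into the notch marked with the round stud (the one on the robot's side). Then turn the caddy by its wooden handle until the tin with the clip-on lid stands in the middle of the caddy's front side, the side towards the robot, and keep gripping the handle so that the caddy cannot turn while I open that tin: finish still holding it. Keep all the tins standing in their wells and do not disturb the car, the whistle or the cups.

Things in the scene. Friction and masses are not known exactly. Their poses are not given: they have to be found in the camera images.
- caddy: Fixed heavy base of the rotating caddy: dark wooden board 240 mm square, its top 18 mm above the shelf board. Origin on the turntable's vertical axis, at the base's underside (= top of the shelf board). -x points to the caddy's front side (roughly to the robot, up to 0.35 rad off; blank brass label holder on that edge), +y to its left, z up. The catch lever sticks out on the -y side.
- turntable: Wooden disc 220 mm across, 12 mm thick, with 4 ring wells, centre post and handle. Origin on its axis, under the disc, 34 mm above the caddy's origin; x runs along the handle bar, wells on the diagonals. Once unlocked it turns without end either way (drag 0.05 N m). At the start a pawl locks it (2 degrees of play) in the one position where it can lock; no tin is at the front then.
- handle (a point): Centre of the handle bar on the centre post, 124 mm above the turntable's origin: dark wood, 94 mm long, 20 mm wide, 26 mm high, level; turns with the turntable. x axis along the bar. Its underside is 37 mm above the tins' plain lids. Can be pinched across its 20 mm width from above.
- lever (a joint): Catch lever, right (-y) side: steel arm swinging level about an upright pivot at x 0, y -0.107 m of the caddy's frame. 0 = lock notch (arm leans to the rear), 0.70 rad = free notch, marked by a round steel stud (arm leans to the front); stops at both. Growing = clockwise from above, knob to the front by 54 mm. A spring plunger on a hump (about 2 N at the knob) drives it to the nearer notch.
- lever_knob (a point): Middle of the upright round wooden knob at the end of the lever, 78 mm from its pivot, 56 mm above the caddy's origin. Stands from 30 to 75 mm above the shelf board, 17 mm thick here. Free space round it, but the spring housing on the arm (40 mm high) is 42 mm and the disc's rim 70 mm away towards the caddy's axis. Can be pinched from above or pushed.
- clip_tin (a point): The tin to bring to the front: steel, 56 mm across, 62 mm tall, clip-on lid: a dark steel strap 12 mm wide across the lid (top at 66 mm) with a latch standing out 8 mm at the side. Loose, in one of the four wells (65 mm rings, 10 mm high, centres 68 mm from the axis, 90 degrees apart). Point on its axis, 31 mm above its underside.
- knob_tin (a point): Steel tin, 56 mm across, 62 mm tall, its lid with a small wooden ball knob (top at 80 mm). Loose, in one of the four wells (65 mm rings, 10 mm high, centres 68 mm from the axis, 90 degrees apart). Point on its axis, 31 mm above its underside.
- flat_tin (a point): Steel tin, 56 mm across, 62 mm tall, with a plain flat lid. Loose, in one of the four wells (65 mm rings, 10 mm high, centres 68 mm from the axis, 90 degrees apart). Point on its axis, 31 mm above its underside.
- open_tin (a point): Open steel tin without lid, 55 mm across, 55 mm tall, short wooden dowels in it. Loose, in one of the four wells (65 mm rings, 10 mm high, centres 68 mm from the axis, 90 degrees apart). Point on its axis, 31 mm above its underside.
- race_car: Bystander: teal plastic race car, 110 x 54 x 38 mm, on the shelf left of the caddy. Origin under its middle.
- whistle: Bystander: small stainless steel toy whistle, about 50 mm long, 20 mm high, on the shelf left of the caddy. Origin under its round chamber.
- cup_set: Bystander: nested yellow silicone building cups, 76 mm across, 67 mm high, on the shelf right of the caddy. Origin under its middle.
- shelf: Fixed narrow paulownia shelf that all of this stands on: 320 mm deep (x), 880 mm wide (y), its top 110 mm above the table. Origin under its middle, on the table.
Mind the look-alikes: they are no part of the job. What is shaped like the part that bears knob_tin but blue or purple is not meant.

How it is judged:
On the way, in this order (a step that is already met when the one before it is completed fails the run):
1. the catch lever is home in the marked (free) notch (value of joint lever above 0.6 rad), for 0.2 s.
2. the clip-lid tin is at the front and the handle is gripped, the turntable at rest (y of clip_tin in the frame of caddy between -0.01 and 0.01 m and x of clip_tin in the frame of caddy below -0.05 m and contact force between the fingers and turntable above 3 N and distance between the grasp point and handle below 0.04 m and angular speed of turntable below 0.1 rad/s and value of joint lever above 0.6 rad), for 0.3 s.
At the end, for the whole second after the job is handed in: Lever in the free notch (over 0.60 rad); clip-lid tin at the caddy's front, within 10 mm of its middle line; fingers on the handle bar (over 3 N, grasp point within 40 mm of its centre), turntable still (under 0.1 rad/s); all four tins upright (0.2 rad) in their wells (all of step 2 and angle between each of clip_tin, knob_tin, flat_tin, open_tin's own z axis and vertical below 0.2 rad and z of each of clip_tin, knob_tin, flat_tin, open_tin in the frame of turntable below 0.052 m and horizontal distance between each of clip_tin, knob_tin, flat_tin, open_tin and turntable below 0.08 m); the arm keeps its last pose, push and grip.
It fails at once if a tin is tipped or lifted out of its well (angle between any of clip_tin, knob_tin, flat_tin, open_tin's own z axis and vertical above 0.35 rad or z of any of clip_tin, knob_tin, flat_tin, open_tin in the frame of turntable above 0.056 m).
It fails at once if the car, the whistle or the cups are moved by more than 30 mm (distance of any of race_car, whistle, cup_set from where it was at the start of the episode above 0.03 m).
It also fails if it takes over 59 s, if anything falls off the work surface, if the arm or the gripper's body presses on something with over 40 N, if the wrist force passes 120 N, or if a joint passes its speed limit or range.

ROBOT

A 7-joint arm with a two-finger parallel gripper is mounted at the origin on the work surface. World frame = base frame: x ahead of the robot, y to its left, z up, the work surface at z = 0. Lengths are in m, angles in rad, forces in N, time in s.
With the tool pointing down it reaches from about 0.35 to 0.775 m from the base axis. Payload 3.1 kg.
Tool frame: the origin (TCP) lies midway between the tips of the shut fingers; the grasp point (between the pads) lies 19 mm behind it; z points along the fingers, y is the direction in which the jaws open and shut (so a half turn about z gives the same grasp; the last joint's range is limited). The gripper opens to 85 mm and grips with 20 to 120 N. Pads are 22 mm wide; open, the fingers measure 114 mm over their backs; the gripper's body (76 mm by 85 mm) begins 54 mm behind the grasp point. The pads swing forward as they close: fully open they stand 13 mm farther back than shut.
Start: joints at [1.146, 0.311, 0.014, 1.512, -0.004, 1.319, -0.027], TCP at [0.205, -0.51, 0.231] pointing down, gripper open.
Joint ranges: [-2.7, 2.7], [-0.3, 1.91], [-1.27, 1.3], [0.12, 2.57], [-1.44, 4.58], [0.2, 2.03], [-3.05, 3.05]. Speed limits (rad/s): [2.79, 2.79, 3.14, 3.14, 3.14, 3.14, 3.14].

INTERFACE

Orientations are given as a unit quaternion [w, x, y, z].
In Python, from bench import ctrl, cams gives the robot as it stands.
- The arm moves only by the tool jog_arm, never from a script. Its argument "steps" is a list that holds one entry, the list of rows, each a list of 5 numbers: the closure, from 0 (fully open) to 1 (shut), then the shift along the tool's x, y, z in mm, then the turn about the tool's z in degrees. In form: [[[gripper, dx, dy, dz, spin], ...]]. A call has 1 to 12 rows; each row shifts and turns the commanded pose from where the row before left it, along the tool's axes as they then stand; what a row does not reach is not made up. A row lasts 1/8 s, in which the tool goes at most 62.5 mm and 10.7 degrees, less where a joint would pass 70% of its speed; a pose out of reach is approached as far as the arm can. A call with a gripper value outside its range is refused whole. The fingers move at their own pace and stop on an object; "grip_force" is the grip in N (left out, the last holds). Time passes only in rows, so rows that do not move let the fingers close. It gives the time, the measured TCP pose, the force and the opening at its end, in the units of the state.
- ctrl.get_obs(): the state, without advancing time (a new reading comes with each control period).
- cams.camera(name): name is "scene" or "side" or "wrist"; returns a dict with "img" (384x512x3 uint8, red, green, blue), "vertical_fov" (degrees; the focal length in pixels is half the picture's height over the tangent of half this angle, whatever the lens; pixels are square), "cx", "cy" (the principal point, pixels), "distortion" ([k1, k2, p1, p2, k3] as OpenCV has them; the pictures are not rectified), "R" (3x3) and "t" (3): a world point X has camera coordinates R X + t. Camera axes: x right, y down, z forward; pixel columns grow to the right and rows downward; lengths in m; the calibration is good to about 2 mm. A picture is of the moment at which its call begins. There is no depth.
- ctrl.close_job(): hands the job in, once; it reports no verdict.
The state is a dict: "time_s": time; "q": joint angles; "joint_vel": joint speeds; "joint_efforts": joint torques, N m; "eef_pos": TCP position; "orientation": TCP orientation; "force": force on the tool from outside, world axes, zero at the start; "wrist_torque": the same for the moment, N m; "gripper_width": finger opening in m.
Only numpy, scipy, OpenCV 4.12 (cv2) and the standard library are available. Lean on these libraries where they do the work, as an engineer would, in place of code of your own. Each camera call takes 0.05 s, during which the arm holds its last target.

## Working session

There is one attempt and no reset: what is moved stays moved. The work goes in short steps, Python scripts to look and compute and a tool call to move; the robot and the scene stay as the last step left them, time stands still between calls to the robot, and variables do not carry over. Pictures are saved under pics/ and viewed, and the job is handed in when it is done.

Besides the shell and the picture viewer there is one more tool, called after ">>>" in YAML: its name, and indented under it one key for each argument. jog_arm: Moves the arm, as the interface text tells. Its arguments: {"type":"object","properties":{"steps":{"type":"array"},"grip_force":{"type":"number"}},"required":["steps"]}

```bash
mkdir -p pics; ls; cat > h.py <<'E'
import numpy as np, cv2
from bench import ctrl, cams
def K(c):
    f=c["img"].shape[0]/2/np.tan(np.radians(c["vertical_fov"])/2)
    return np.array([[f,0,c["cx"]],[0,f,c["cy"]],[0,0,1.]])
def ray(c,u,v):
    p=cv2.undistortPoints(np.array([[[u,v]]],float),K(c),np.array(c["distortion"],float))[0,0]
    R=np.array(c["R"]);t=np.array(c["t"])
    return -R.T@t, R.T@np.array([p[0],p[1],1.])
def plane(c,u,v,z):
    o,d=ray(c,u,v); return o+d*(z-o[2])/d[2]
def proj(c,X):
    R=np.array(c["R"],float)
    return cv2.projectPoints(np.array(X,float).reshape(-1,1,3),cv2.Rodrigues(R)[0],np.array(c["t"],float),K(c),np.array(c["distortion"],float))[0][:,0]
def two(c1,p1,c2,p2):
    o1,d1=ray(c1,*p1);o2,d2=ray(c2,*p2)
    s=np.linalg.lstsq(np.c_[d1,-d2],o2-o1,rcond=None)[0]
    a=o1+s[0]*d1;b=o2+s[1]*d2
    return (a+b)/2,np.linalg.norm(a-b)
def save(c,name,crop=None,k=1):
    im=c["img"][:,:,::-1]
    if crop: x0,y0,x1,y1=crop; im=im[y0:y1,x0:x1]
    if k!=1: im=cv2.resize(im,None,fx=k,fy=k,interpolation=cv2.INTER_CUBIC)
    cv2.imwrite("pics/"+name+".png",im)
E
python3 - <<'E'
from h import *
import pickle
d={}
for n in("scene","side","wrist"):
    c=cams.camera(n);d[n]=c;save(c,n+"0",k=1.5)
    print(n,c["vertical_fov"],c["cx"],c["cy"],c["distortion"],np.round(-np.array(c["R"]).T@c["t"],3))
pickle.dump(d,open("c0.pkl","wb"))
print(ctrl.get_obs())
E
```

```text
pics
scene 53.46369065084387 254.48956802402324 182.96098943129687 [0.02401242 0.         0.         0.         0.        ] [ 1.128 -0.511  1.101]
side 45.61588728656888 255.82438366209604 186.57483394021222 [-0.16207543  0.          0.          0.          0.        ] [0.098 0.798 0.94 ]
wrist 59.174603415159126 253.40679240099138 185.39089010463 [-0.05925991  0.          0.          0.          0.        ] [ 0.276 -0.483  0.373]
{'time_s': 0.15, 'q': array([ 1.14628932,  0.31159101,  0.01401075,  1.51271708, -0.00442223,
        1.31918426, -0.02721793]), 'joint_vel': array([-0.00218852, -0.00280576, -0.00054341, -0.00490872, -0.00189522,
        0.00164995, -0.00071126]), 'joint_efforts': array([ 3.19410810e-04, -3.80270290e+01,  1.45958327e-01, -2.30848271e+01,
        1.21270755e-02,  9.65738262e-03,  4.91788421e-05]), 'eef_pos': array([ 0.2052432 , -0.50966381,  0.23043227]), 'orientation': array([-9.10540912e-04,  9.81734267e-01,  1.90254978e-01, -2.09626094e-04]), 'force': array([-0.10930787, -0.68096392, -0.49793187]), 'wrist_torque': array([-0.00951482, -0.00417556,  0.03956247]), 'gripper_width': 0.08552162219810851}
```

View pics/scene0.png

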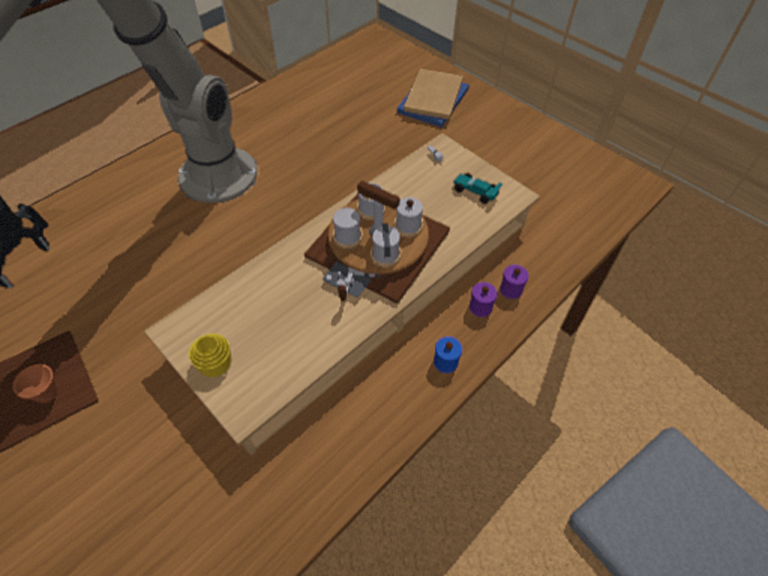

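View pics/side0.png

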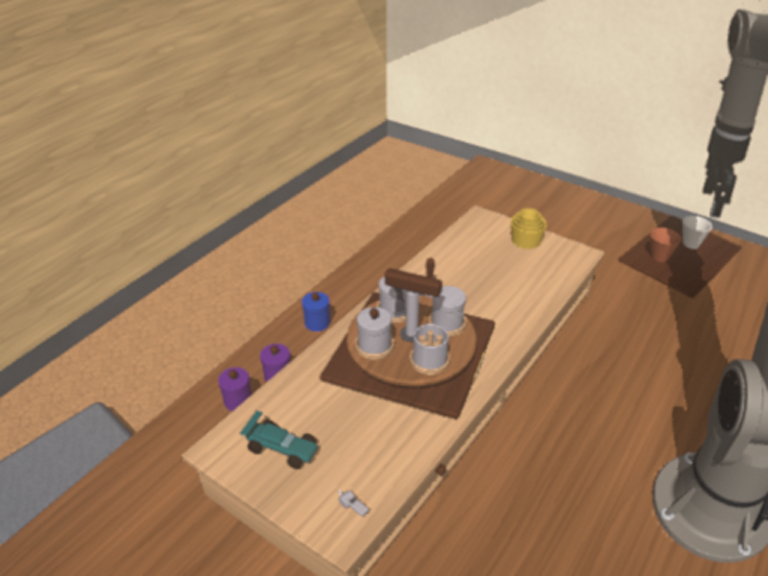

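View pics/wrist0.png

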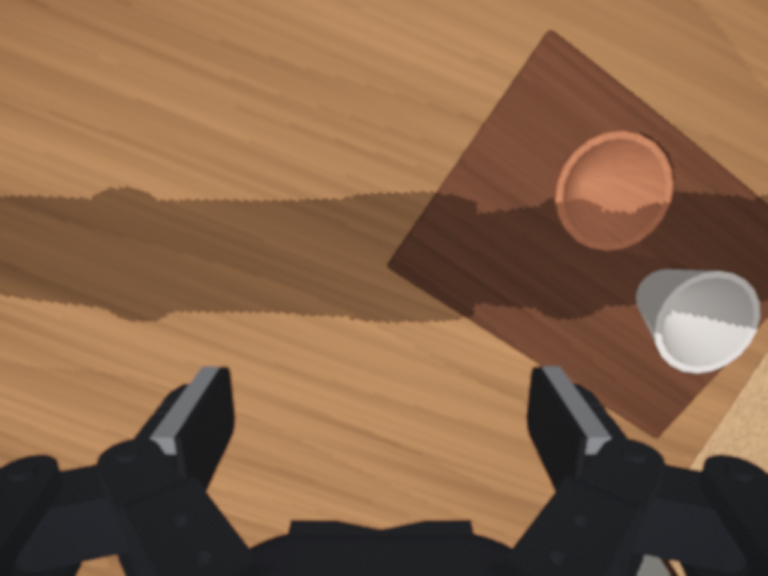

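The scene view shows the caddy near (250,155) native, the lever knob near (228,196) and the cups at (140,236). The car and whistle are at (318,124) and (290,103). I'll enlarge the caddy next.

```bash
python3 - <<'E'
from h import *
import pickle
d=pickle.load(open("c0.pkl","rb"))
save(d["scene"],"sc1",(195,110,310,210),6.5)
save(d["side"],"si1",(205,160,340,280),5)
E
```

```text
(no output)
```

View pics/sc1.png

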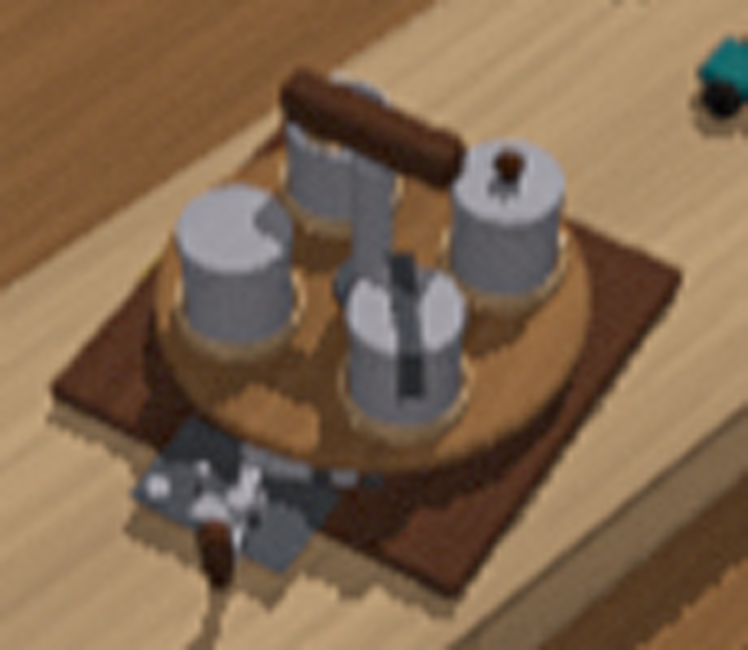

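View pics/si1.png

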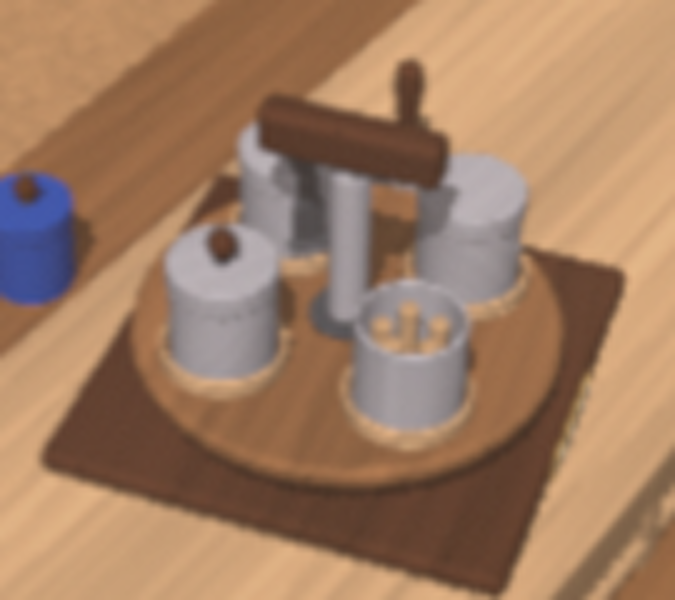

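```bash
python3 - <<'E'
from h import *
import pickle
d=pickle.load(open("c0.pkl","rb"))
S=d["scene"];D=d["side"]
s=lambda x,y:(195+(x+.5)/6.5-.5,110+(y+.5)/6.5-.5)
e=lambda x,y:(205+(x+.5)/5-.5,160+(y+.5)/5-.5)
for n,p in dict(L=(52,388),R=(682,272),B=(455,592)).items(): print("scene corner",n,plane(S,*s(*p),.128).round(4))
for n,p in dict(L=(45,458),B=(502,590),R=(624,268)).items(): print("side corner",n,plane(D,*e(*p),.128).round(4))
print("clip top sc",plane(S,*s(406,312),.11+.034+.012+.062+.002).round(4))
print("flat top sc",plane(S,*s(234,228),.218).round(4))
print("knob top sc",plane(S,*s(508,180),.218).round(4))
print("flat top si",plane(D,*e(472,190),.218).round(4))
print("knob top si",plane(D,*e(222,262),.218).round(4))
print("open top si",plane(D,*e(411,315),.211).round(4))
zt=.11+.034+.124+.013
print("handle top ends sc",plane(S,*s(300,78),zt).round(4),plane(S,*s(462,145),zt).round(4))
print("handle top ends si",plane(D,*e(272,100),zt).round(4),plane(D,*e(443,142),zt).round(4))
# knob top z=.185 
print("knob2", plane(S,*s(213,528),.185).round(4),plane(D,*e(409,68),.185).round(4),plane(S,*s(219,585),.14).round(4))
print("stud",plane(S,*s(157,487),.13).round(4))
E
```

```text
scene corner L [ 0.4673 -0.0745  0.128 ]
scene corner R [0.6405 0.2073 0.128 ]
scene corner B [ 0.6954 -0.0209  0.128 ]
side corner L [0.6333 0.2136 0.128 ]
side corner B [0.4049 0.1607 0.128 ]
side corner R [ 0.4635 -0.0735  0.128 ]
clip top sc [0.6118 0.0299 0.22  ]
flat top sc [0.5156 0.0105 0.218 ]
knob top sc [0.587  0.1262 0.218 ]
flat top si [0.5137 0.0131 0.218 ]
knob top si [0.5855 0.128  0.218 ]
open top si [0.4943 0.1024 0.211 ]
handle top ends sc [0.5125 0.0595 0.281 ] [0.5958 0.0818 0.281 ]
handle top ends si [0.5914 0.0766 0.281 ] [0.5067 0.0585 0.281 ]
knob2 [ 0.6191 -0.1017  0.185 ] [ 0.6165 -0.0963  0.185 ] [ 0.6199 -0.1018  0.14  ]
stud [ 0.5513 -0.0797  0.13  ]
```

Both views agree. The caddy's axis is at about (0.5515, 0.068) with yaw about 0.235 rad, and the handle bar lies along caddy x.

Candidates for the clip tin (scene crop pixels):
- Tin with the dark strap, (406,330): this is the clip tin, the only one with a strap. It is rear-right in the caddy and needs a turn of −135°.
- Plain lid, (234,260): not it.
- Ball knob, (508,210): not it.
- Open tin, behind at (340,170): not it.
- Blue and purple tins off the shelf: look-alikes, ignored.

The lever knob is at (0.619, −0.101), which matches the model of the lock notch. I'll raise the arm and turn first.

>>> jog_arm:
  steps:
    - [[0, 0, 0, -50, -10.2], [0, 0, 0, -50, -10.2], [0, 0, 0, 0, -10.2], [0, 0, 0, 0, -10.2], [0, 0, 0, 0, -10.2], [0, 0, 0, 0, -10.2], [0, 0, 0, 0, -10.2], [0, 0, 0, 0, -10.2], [0, 0, 0, 0, 0]]

```text
time_s: 1.27
eef_pos: [0.2053, -0.51, 0.3308]
orientation: [-0.0, 0.62, 0.785, 0.0]
force: [0.6, -0.1, -0.2]
gripper_width: 0.0855
```

```bash
cat >> h.py <<'E'
def state():
    o=ctrl.get_obs();w,x,y,z=o["orientation"]
    from scipy.spatial.transform import Rotation as Ro
    R=Ro.from_quat([x,y,z,w]).as_matrix()
    print("t",round(o["time_s"],2),"p",o["eef_pos"].round(4),"yaw",round(np.degrees(np.arctan2(R[1,0],R[0,0])),1),"tilt",R[:,2].round(3),"F",o["force"].round(1),"w",round(o["gripper_width"],4),"q",o["q"].round(2))
    return o["eef_pos"],R
def togo(X):
    p,R=state(); print("mm",(R.T@(np.array(X)-p)*1000).round(1))
E
python3 -c "
from h import *
togo([.619,-.101,.33])"
```

```text
t 1.27 p [ 0.2053 -0.51    0.3308] yaw 103.4 tilt [-0.     0.001 -1.   ] F [ 0.6 -0.1 -0.2] w 0.0855 q [ 1.29  0.29 -0.19  1.3   0.05  1.55  1.35]
mm [301.9 497.3   1.1]
```

>>> jog_arm:
  steps:
    - [[0, 25.2, 41.4, 0, 0], [0, 25.2, 41.4, 0, 0], [0, 25.2, 41.4, 0, 0], [0, 25.2, 41.4, 0, 0], [0, 25.2, 41.4, 0, 0], [0, 25.2, 41.4, 0, 0], [0, 25.2, 41.4, 0, 0], [0, 25.2, 41.4, 0, 0], [0, 25.2, 41.4, 0, 0], [0, 25.2, 41.4, 0, 0], [0, 25.2, 41.4, 0, 0], [0.4, 25.2, 41.4, 0, 0]]

```text
time_s: 2.78
eef_pos: [0.6186, -0.0991, 0.331]
orientation: [0.0, 0.62, 0.784, -0.0]
force: [0.8, -0.1, 0.3]
gripper_width: 0.0696
```

>>> jog_arm:
  steps:
    - [[0.45, 0, 0, 0, 0], [0.45, 0, 0, 0, 0], [0.45, 0, 0, 0, 0]]

```text
time_s: 3.15
eef_pos: [0.6171, -0.1018, 0.3315]
orientation: [0.0, 0.62, 0.784, -0.001]
force: [0.0, -0.7, 0.2]
gripper_width: 0.0467
```

```bash
python3 -c "
from h import *
togo([.619,-.101,.23])
c=cams.camera('wrist');save(c,'w1',k=1.5)
print(proj(c,[[.619,-.101,.185],[.5675,-.1136,.185]])*1.5)"
```

```text
t 3.15 p [ 0.6171 -0.1018  0.3315] yaw 103.3 tilt [-0.    -0.002 -1.   ] F [ 0.  -0.7  0.2] w 0.0467 q [ 0.4   0.49 -0.48  1.05  0.22  1.64  0.23]
mm [  0.5   2.1 101.5]
[[381.70969546 253.04561923]
 [291.70394894 253.77021242]]
```

View pics/w1.png

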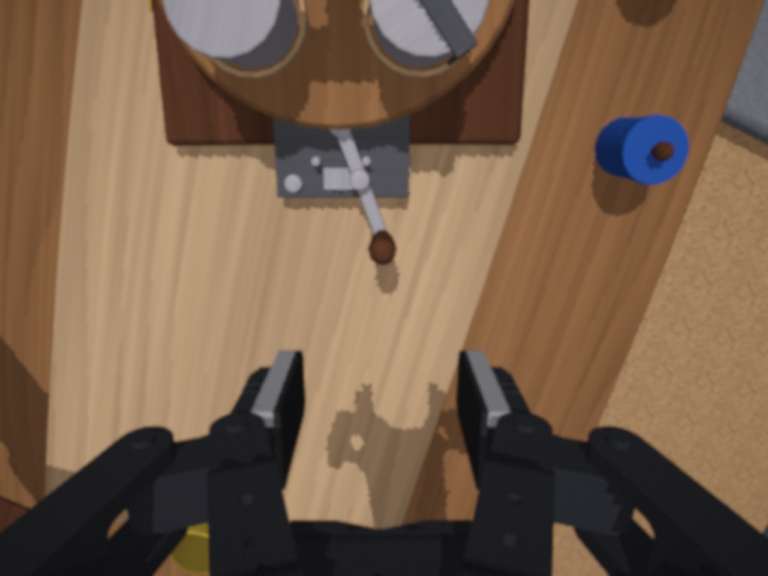

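The wrist view has the knob at (382,247), predicted (381.7,253), centred between the jaws with the stud to its left at (292,183). I'll descend around the knob, then sweep it to the front (tool −y).

>>> jog_arm:
  steps:
    - [[0.45, 0, 2, 45, 0], [0.45, 0, 0, 45, 0], [0.45, 0, 0, 45, 0], [0.45, 0, 0, 30, 0], [0.45, 0, 0, 13, 0], [0.45, 0, 0, 0, 0]]

```text
time_s: 3.95
eef_pos: [0.6192, -0.1003, 0.1532]
orientation: [-0.0, 0.619, 0.785, -0.0]
force: [1.1, -0.4, -0.0]
gripper_width: 0.0471
```

>>> jog_arm:
  steps:
    - [[0.45, 0, -10, 0, 0], [0.45, 0, -10, 0, 0], [0.45, 0, -10, 0, 0], [0.45, -2, -10, 0, 0], [0.45, -2, -10, 0, 0], [0.45, 2, -8, 0, 0], [0.45, 2, -6, 0, 0], [0.45, 0, 0, 0, 0], [0.45, 0, 0, 0, 0]]

```text
time_s: 5.08
eef_pos: [0.5568, -0.1139, 0.153]
orientation: [-0.001, 0.619, 0.786, -0.0]
force: [0.0, 0.2, 0.2]
gripper_width: 0.0471
```

```bash
python3 -c "
from h import *
togo([.5675,-.1136,.152])
c=cams.camera('wrist');save(c,'w2',k=1.5)
c=cams.camera('scene');save(c,'s2',(195,80,310,210),4.6)
"
```

```text
t 5.08 p [ 0.5568 -0.1139  0.153 ] yaw 103.6 tilt [-0.001  0.    -1.   ] F [0.  0.2 0.2] w 0.0471 q [ 0.52  0.45 -0.48  1.57  0.22  1.18  0.23]
mm [-2.2 10.4  1. ]
```

View pics/w2.png

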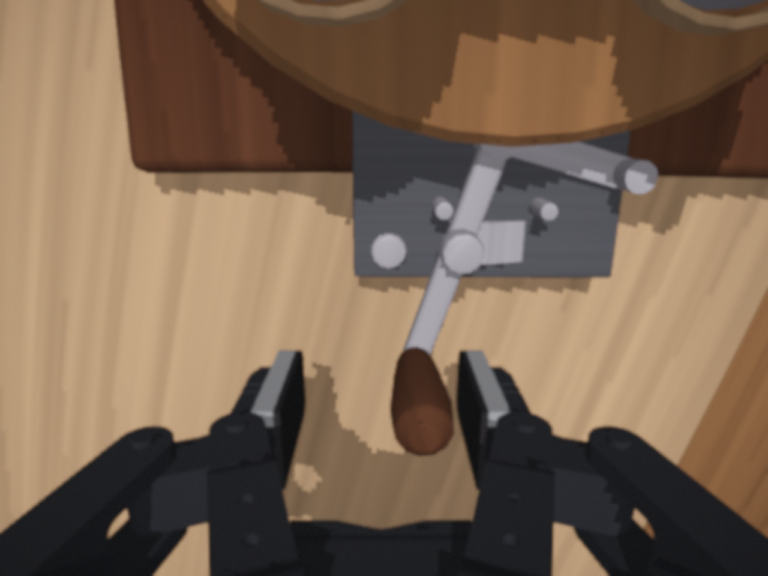

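View pics/s2.png

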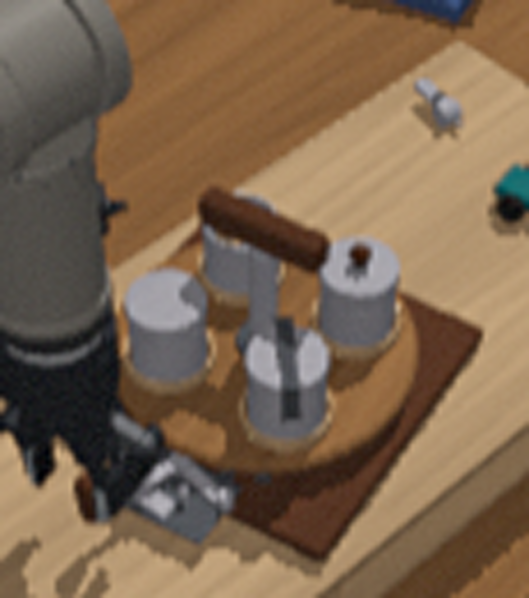

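The lever now leans to the front against its pin, near the stud at (388,250), and the fingers aren't touching it. Next I'll lift, turn, and go to the handle.

>>> jog_arm:
  steps:
    - [[0.45, 0, 8, -45, 0], [0.45, 0, 0, -55, 0], [0.45, 0, 0, -55, 0], [0.45, 0, 0, -35, 0], [0.45, 30, 0, 0, -10], [0.45, 0, 0, 0, -10], [0.45, 0, 0, 0, -10], [0.45, 0, 0, 0, -10], [0.45, 0, 0, 0, -10], [0.45, 0, 0, 0, -10], [0.45, 0, 0, 0, -10], [0.45, 0, 0, 0, -10]]

```text
time_s: 6.68
eef_pos: [0.5582, -0.0832, 0.343]
orientation: [-0.0, -0.034, 0.999, 0.0]
force: [-0.6, -0.4, -0.3]
gripper_width: 0.0471
```

>>> jog_arm:
  steps:
    - [[0.35, 0, 0, 0, -10], [0.35, 0, 0, 0, 0], [0.35, 0, 0, 0, 0]]

```text
time_s: 7.05
eef_pos: [0.5582, -0.0834, 0.3431]
orientation: [-0.0, -0.117, 0.993, 0.0]
force: [0.4, -0.1, 0.5]
gripper_width: 0.0558
```

```bash
python3 -c "
from h import *
togo([.5515,.068,.33])
c=cams.camera('wrist');save(c,'w3',k=1.5)
print(proj(c,[[.5515,.068,.281],[.5515+.047*.9725,.068+.047*.2328,.281],[.5515-.047*.9725,.068-.047*.2328,.281]])*1.5)
c=cams.camera('scene');save(c,'s3',(195,80,310,210),4.6)
"
```

```text
t 7.05 p [ 0.5582 -0.0834  0.3431] yaw -166.6 tilt [-0.  0. -1.] F [ 0.4 -0.1  0.5] w 0.0558 q [ 0.63  0.41 -0.8   1.21  0.29  1.63  1.7 ]
mm [-28.6 148.8  13.2]
[[706.92250678 359.91426967]
 [687.53134887 447.21836205]
 [727.25448127 260.84171364]]
```

View pics/w3.png

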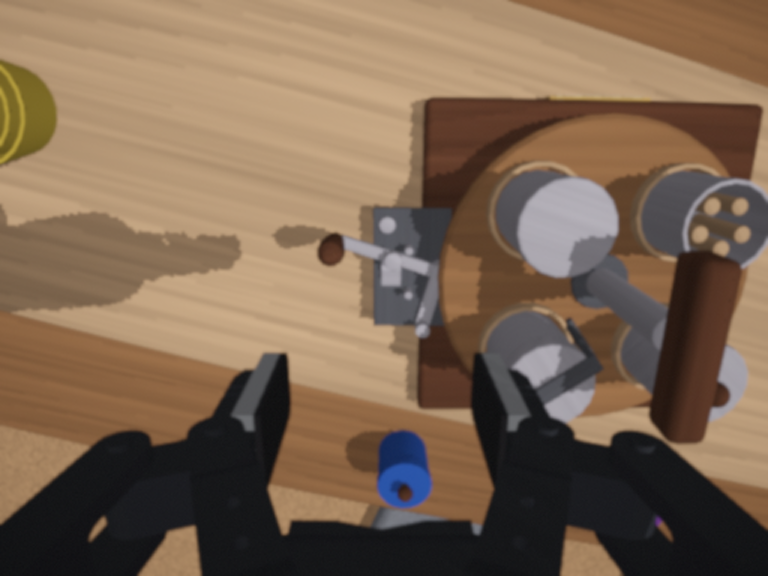

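>>> jog_arm:
  steps:
    - [[0.35, -7, 37, 0, 0], [0.35, -7, 37, 0, 0], [0.35, -7, 37, 0, 0], [0.35, -7, 37, 0, 0], [0.35, 0, 0, 0, 0], [0.35, 0, 0, 0, 0]]

```text
time_s: 7.9
eef_pos: [0.551, 0.0663, 0.3433]
orientation: [0.0, -0.117, 0.993, -0.001]
force: [0.1, -0.0, 0.7]
gripper_width: 0.0557
```

```bash
python3 -c "
from h import *
togo([.5515,.068,.25])
c=cams.camera('wrist');save(c,'w4',k=1.5)
print(proj(c,[[.5515,.068,.281],[.5515+.047*.9725,.068+.047*.2328,.281],[.5515-.047*.9725,.068-.047*.2328,.281]])*1.5)
import pickle;pickle.dump(c,open('c4.pkl','wb'))
"
```

```text
t 7.9 p [0.551  0.0663 0.3433] yaw -166.5 tilt [ 0.    -0.001 -1.   ] F [ 0.1 -0.   0.7] w 0.0557 q [ 0.4   0.4  -0.83  1.24  0.29  1.62  1.43]
mm [-0.9  1.7 93.3]
[[386.25160336 303.95771363]
 [385.90127382 400.38636354]
 [386.6177047  194.19106755]]
```

View pics/w4.png

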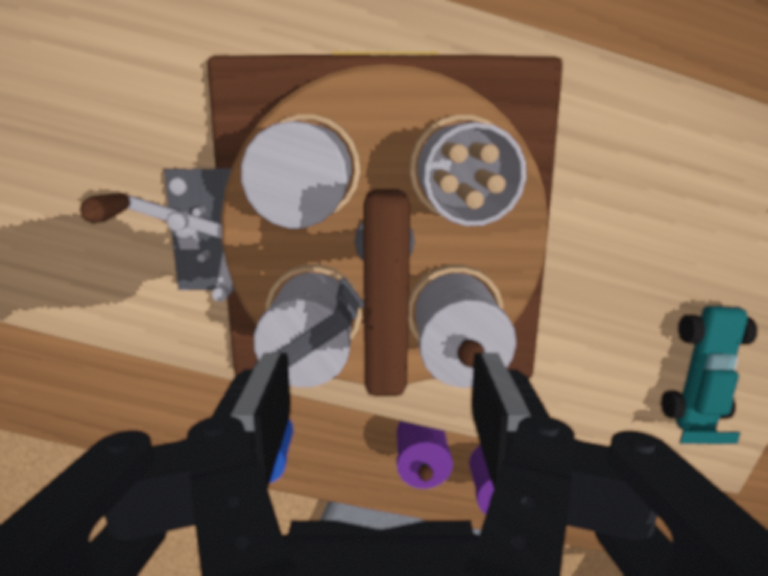

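The bar is at (386,292), centred between the jaws and aligned with them. I'll descend and grip.

>>> jog_arm:
  steps:
    - [[0.35, 1, 1.5, 30, 0], [0.35, 0, 0, 30, 0], [0.35, 0, 0, 20, 0], [0.35, 0, 0, 12, 0], [0.35, 0, 0, 0, 0], [1, 0, 0, 0, 0], [1, 0, 0, 0, 0], [1, 0, 0, 0, 0], [1, 0, 0, 0, 0], [1, 0, 0, 0, 0], [1, 0, 0, 0, 0]]
  grip_force: 50

```text
time_s: 9.32
eef_pos: [0.5501, 0.0685, 0.2524]
orientation: [0.001, -0.118, 0.993, -0.0]
force: [0.0, -0.5, 5.8]
gripper_width: 0.0192
```

```bash
python3 -c "
from h import *
togo([.5515,.068,.25])
c=cams.camera('side');save(c,'d5',(190,120,350,280),3.7)
"
```

```text
t 9.32 p [0.5501 0.0685 0.2524] yaw -166.5 tilt [ 0.002  0.    -1.   ] F [ 0.  -0.5  5.8] w 0.0192 q [ 0.42  0.42 -0.83  1.44  0.31  1.41  1.4 ]
mm [-1.3 -0.8  2.4]
```

View pics/d5.png

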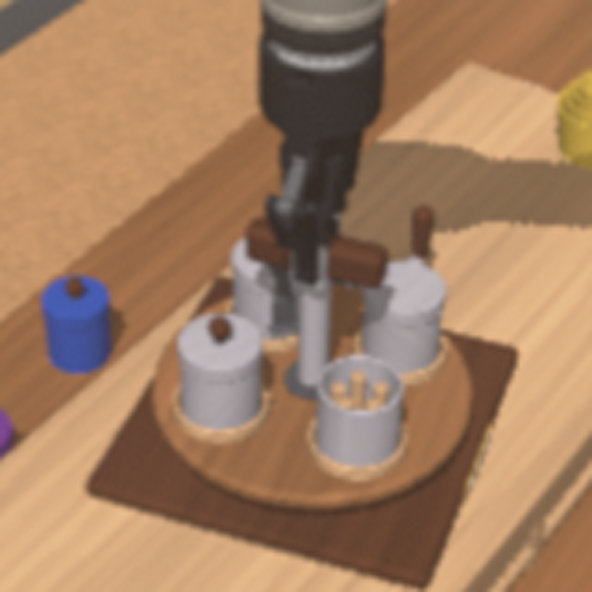

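Gripped: the opening is 19 mm on the 20 mm bar. I'll turn 135° clockwise seen from above, checking halfway.

>>> jog_arm:
  steps:
    - [[1, 0, 0, 0, 3], [1, 0, 0, 0, 6], [1, 0, 0, 0, 6], [1, 0, 0, 0, 6], [1, 0, 0, 0, 6], [1, 0, 0, 0, 6], [1, 0, 0, 0, 6], [1, 0, 0, 0, 6], [1, 0, 0, 0, 6], [1, 0, 0, 0, 6], [1, 0, 0, 0, 3], [1, 0, 0, 0, 0]]

```text
time_s: 10.88
eef_pos: [0.5501, 0.0686, 0.2524]
orientation: [0.001, 0.395, 0.919, 0.0]
force: [-0.2, -0.1, 5.2]
gripper_width: 0.019
```

```bash
python3 -c "
from h import *
togo([.5501,.0685,.252])
c=cams.camera('side');save(c,'d6',(190,120,350,280),3.7)
"
```

```text
t 10.88 p [0.5501 0.0686 0.2524] yaw 133.5 tilt [ 0.002  0.    -1.   ] F [-0.2 -0.1  5.2] w 0.019 q [ 0.29  0.37 -0.62  1.44  0.21  1.39  0.43]
mm [-0.1 -0.   0.4]
```

View pics/d6.png

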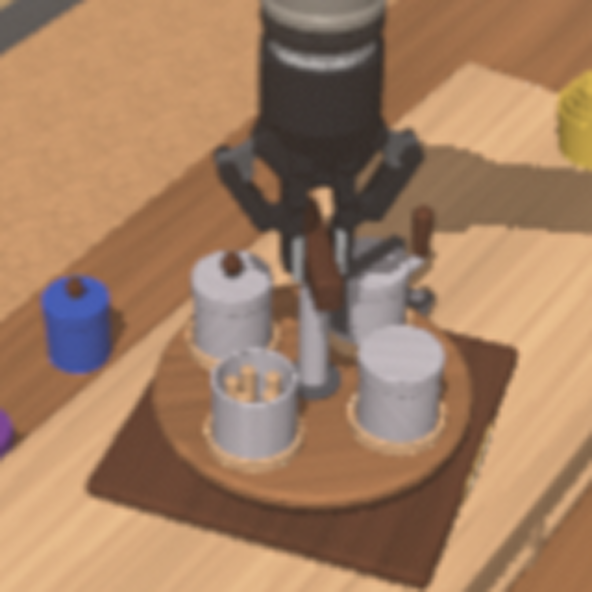

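The turntable follows the gripper, and all the tins are upright. 60° done, 75° to go.

>>> jog_arm:
  steps:
    - [[1, 0, 0, 0, 3], [1, 0, 0, 0, 7], [1, 0, 0, 0, 8], [1, 0, 0, 0, 8], [1, 0, 0, 0, 8], [1, 0, 0, 0, 8], [1, 0, 0, 0, 8], [1, 0, 0, 0, 8], [1, 0, 0, 0, 8], [1, 0, 0, 0, 6], [1, 0, 0, 0, 3], [1, 0, 0, 0, 0]]

```text
time_s: 12.42
eef_pos: [0.5503, 0.0686, 0.2524]
orientation: [0.0, 0.872, 0.489, 0.001]
force: [0.4, -0.1, 5.5]
gripper_width: 0.019
```

```bash
python3 -c "
from h import *
togo([.5501,.0685,.252])
import pickle
d={n:cams.camera(n) for n in('side','scene','wrist')};pickle.dump(d,open('c7.pkl','wb'))
save(d['side'],'d7',(205,160,340,280),5)
save(d['scene'],'s7',(195,80,310,210),4.6)
save(d['wrist'],'w7',k=1.5)
"
```

```text
t 12.43 p [0.5503 0.0686 0.2524] yaw 58.5 tilt [ 0.003  0.    -1.   ] F [ 0.4 -0.1  5.5] w 0.019 q [ 0.13  0.33 -0.39  1.45  0.13  1.38 -0.81]
mm [-0.2 -0.1  0.4]
```

View pics/d7.png

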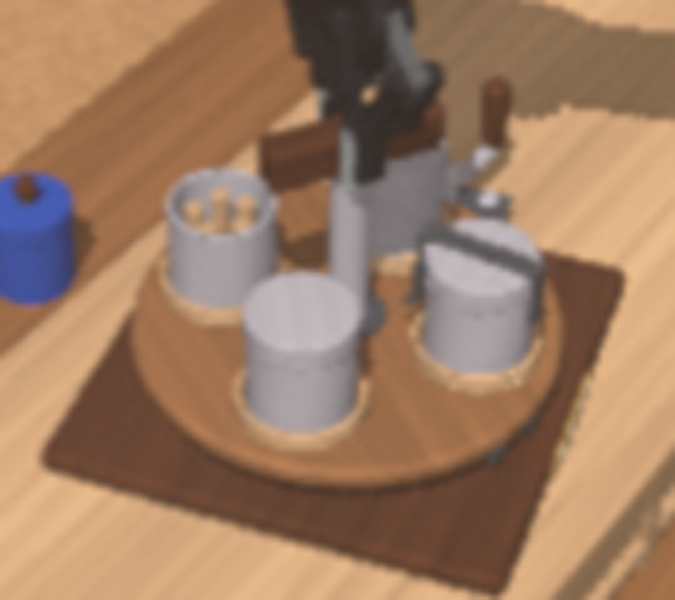

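View pics/s7.png

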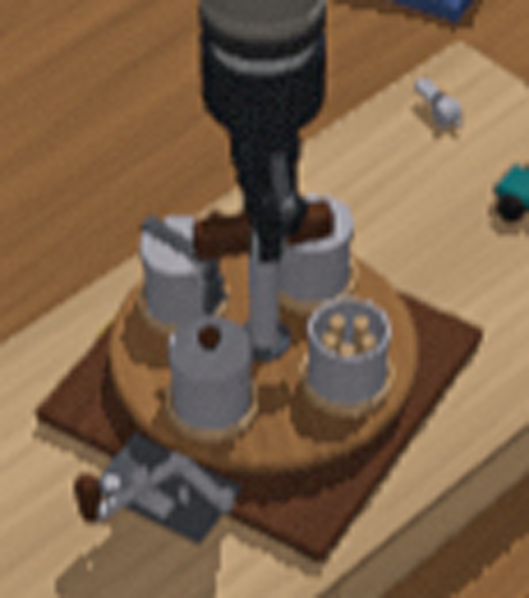

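View pics/w7.png

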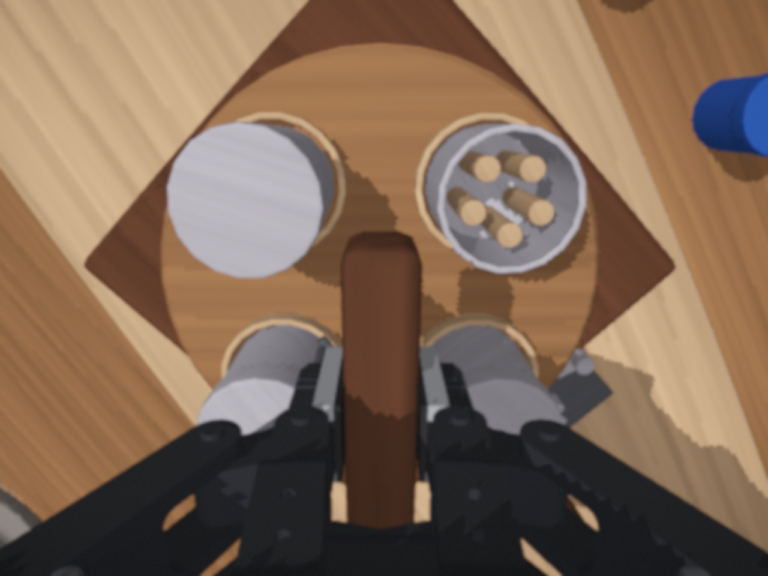

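```bash
python3 - <<'E'
from h import *
import pickle
d=pickle.load(open("c7.pkl","rb"));D=d["side"];S=d["scene"];W=d["wrist"]
e=lambda x,y:(205+(x+.5)/5-.5,160+(y+.5)/5-.5)
s=lambda x,y:(195+(x+.5)/4.6-.5,80+(y+.5)/4.6-.5)
c=np.array([.5515,.068]);a=.235
R=np.array([[np.cos(a),np.sin(a)],[-np.sin(a),np.cos(a)]])
def sh(n,P): print(n,P.round(4),"caddy",(R@(P[:2]-c)*1000).round(1))
sh("clip lid side",plane(D,*e(482,258),.218))
sh("clip ring side",plane(D,*e(478,340),.166))
sh("flat lid side",plane(D,*e(303,314),.218))
sh("open side",plane(D,*e(221,204),.211))
sh("knob tin lid scene",plane(S,*s(211,345),.218))
sh("open scene",plane(S,*s(349,330),.211))
sh("clip scene",plane(S,*s(182,243),.218))
for n,p in dict(L=(88,262),R=(674,266)).items(): sh("corner "+n,plane(W,p[0]/1.5,p[1]/1.5,.128))
sh("flat wrist",plane(W,248/1.5,200/1.5,.218)); sh("open wrist",plane(W,512/1.5,198/1.5,.211))
# lever knob scene
sh("lever knob",plane(S,*s(88,488),.185))
E
```

```text
clip lid side [0.4835 0.0551 0.218 ] caddy [-69.2   3.3]
clip ring side [0.4816 0.0564 0.166 ] caddy [-70.7   5. ]
flat lid side [0.5327 0.1369 0.218 ] caddy [-2.2 71.4]
open side [0.6161 0.0857 0.211 ] caddy [67.   2.2]
knob tin lid scene [0.5667 0.0039 0.218 ] caddy [ -0.2 -65.9]
open scene [0.6184 0.0828 0.211 ] caddy [68.5 -1.2]
clip scene [0.4855 0.0546 0.218 ] caddy [-67.3   2.3]
corner L [0.4145 0.1549 0.128 ] caddy [-113.   116.4]
corner R [ 0.692  -0.0178  0.128 ] caddy [ 116.7 -116.1]
flat wrist [0.5378 0.134  0.218 ] caddy [ 2.1 67.4]
open wrist [0.6182 0.0845 0.211 ] caddy [68.7  0.5]
lever knob [ 0.5768 -0.1175  0.185 ] caddy [ -18.6 -186.3]
```

```bash
python3 - <<'E'
from h import *
import pickle
c4=pickle.load(open("c4.pkl","rb"));d=pickle.load(open("c7.pkl","rb"));S=d["scene"]
c=np.array([.5515,.068]);a=.235
R=np.array([[np.cos(a),np.sin(a)],[-np.sin(a),np.cos(a)]])
s=lambda x,y:(195+(x+.5)/4.6-.5,80+(y+.5)/4.6-.5)
for n,P in dict(w4top=plane(c4,97/1.5,208/1.5,.185),w4bottom=plane(c4,128/1.5,203/1.5,.14),sc_top=plane(S,*s(86,480),.185),sc_bot=plane(S,*s(94,515),.14)).items():
    q=R@(P[:2]-c); print(n,(q*1000).round(1),"lever",round(.35+np.arctan2(-q[0],-(q[1]+.107)),3))
for l in(0.35,.5,.6,.7):
    q=np.array([-.078*np.sin(l-.35),-.107-.078*np.cos(l-.35)]);w=R.T@q+c
    p=proj(S,[[*w,.185],[*w,.14]]); print(l,((p-[195,80])*4.6).round(0).tolist(), (proj(c4,[[*w,.185]])*1.5).round(0))
save(S,"s8",(200,150,270,210),8)
E
```

```text
w4top [ -26.8 -174.7] lever 0.727
w4bottom [ -23.  -177.6] lever 0.665
sc_top [ -23.3 -181.7] lever 0.653
sc_bot [ -24.2 -177.5] lever 0.68
0.35 [[111.0, 497.0], [116.0, 537.0]] [[ 88. 251.]]
0.5 [[97.0, 488.0], [102.0, 528.0]] [[ 86. 233.]]
0.6 [[89.0, 482.0], [94.0, 522.0]] [[ 86. 220.]]
0.7 [[81.0, 474.0], [87.0, 514.0]] [[ 88. 208.]]
```

View pics/s8.png

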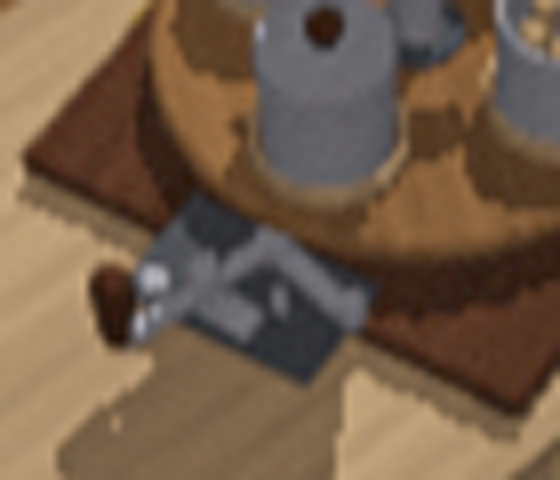

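>>> jog_arm:
  steps:
    - [[1, 0, 0, 0, -1.5], [1, 0, 0, 0, 0], [1, 0, 0, 0, 0], [1, 0, 0, 0, 0], [1, 0, 0, 0, 0]]

```text
time_s: 13.2
eef_pos: [0.5503, 0.0686, 0.2524]
orientation: [0.0, 0.866, 0.501, 0.001]
force: [1.4, -0.5, 6.1]
gripper_width: 0.0192
```

The lever reads 0.65–0.73 rad across the estimates, so it is home in the free notch. One last look, then I'll hand in.

```bash
python3 - <<'E'
from h import *
state()
save(cams.camera("side"),"d9",(205,160,340,280),5)
E
```

```text
t 13.2 p [0.5503 0.0686 0.2524] yaw 60.1 tilt [ 0.003  0.    -1.   ] F [ 1.4 -0.5  6.1] w 0.0192 q [ 0.13  0.34 -0.39  1.45  0.13  1.38 -0.78]
```

View pics/d9.png

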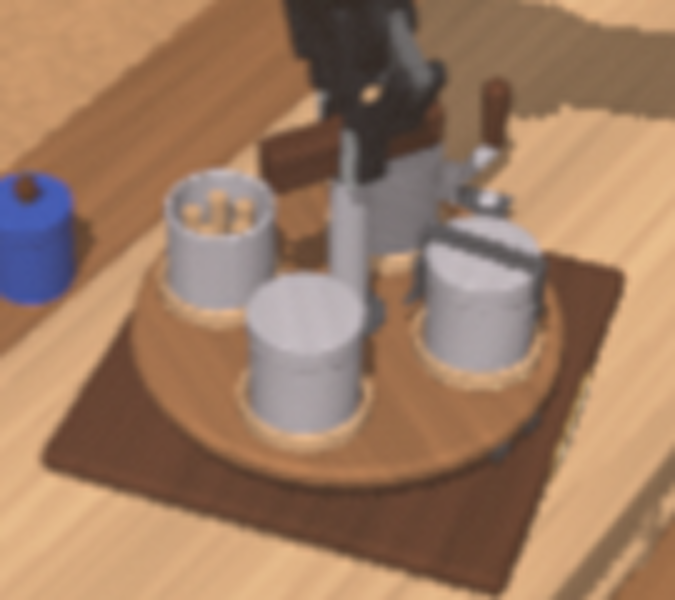

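The clip-lid tin at (482,300) is in the middle of the front side. All four tins stand upright in their wells, and the handle is gripped.

```bash
python3 -c "
from h import *
print(ctrl.close_job())"
```

```text
the job is handed in; nothing more can be done
None
```

I unlocked the caddy, turned it about 134° clockwise (seen from above) by its handle until the clip-lid tin stood at the front, and handed in the job at about 13 s, still gripping the handle. No verdict was reported.

- **Lever:** my estimates put it at 0.65–0.73 rad, so it is in the notch with the round stud.
- **Clip-lid tin:** before a last 1.5° correction it measured 2–5 mm left of the caddy's middle line, and about 68–70 mm in front of the axis. The correction should have moved it about 2 mm closer; I checked that by eye only. The views disagreed by a few millimetres, within the 10 mm allowed.
- **Grip:** the fingers are closed to 19 mm on the 20 mm bar, set to 50 N. The wrist force is about 6 N. I had no direct reading of finger contact force.
- **Tins and bystanders:** all four tins are upright in their wells. The arm never went near the car, the whistle or the cups, but I did not measure their final positions.

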